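# Draw the sagging guard bolt on the shoe finisher and hold the gate ajar

## Robot

A 7-joint arm with a two-finger parallel gripper is mounted at the origin on the work surface. World frame = base frame: x ahead of the robot, y to its left, z up, the work surface at z = 0. Lengths are in m, angles in rad, forces in N, time in s.
With the tool pointing down it reaches from about 0.4 to 0.85 m from the base axis. Payload 4.5 kg.
Tool frame: the origin (TCP) lies at the very end of the fingers, on their centre line; the grasp point (between the pads) lies 19 mm behind it; z points along the fingers, y is the line along which they close (so a half turn about z gives the same grasp; the last joint's range is limited). The gripper opens to 88 mm and grips with 3 to 60 N. Pads are 18 mm wide; open, the fingers measure 123 mm over their backs; the gripper's body (75 mm by 187 mm) begins 45 mm behind the grasp point.
Start: joints at [1.217, 0.689, -0.195, 1.565, 0.157, 0.902, -0.215], TCP at [0.236, -0.579, 0.239] pointing down, gripper open.
Joint ranges: [-3.01, 3.01], [-0.46, 2.08], [-1.47, 1.51], [0.13, 2.56], [-1, 4.14], [0.04, 2.09], [-2.66, 2.66]. Speed limits (rad/s): [2.57, 2.57, 3.14, 3.14, 3.14, 3.14, 3.14].

## Interface

Orientations are given as a unit quaternion [x, y, z, w].
In Python, from plant import r gives the robot as it stands. The module is installed in compiled form; this text tells all that it offers.
- The arm moves only by the tool step_arm, never from a script. Its argument "increments" is a list of rows, each a list of 2 entries, a list of its own where there are three numbers: the shift along the world's x, y, z in cm, then the turn, a rotation vector about the world's x, y, z in degrees. A call has exactly 10 rows; each row shifts and turns the commanded pose from where the row before left it; what a row does not reach is not made up. A row lasts 1/10 s, in which the tool goes at most 50 mm and 8.59 degrees, less where a joint would pass 70% of its speed; a pose out of reach is approached as far as the arm can. A call is refused whole if a number of a shift passes 5 or a number of a turn 8.59, either way. A call with a gripper value outside its range is refused whole. "fingers" is the opening, from 0 (shut) to 1 (fully open), set as the call begins (left out, the last holds). The fingers move at their own pace and stop on an object; "grip_force" is the grip in N (left out, the last holds). Time passes only in rows, so rows that do not move let the fingers close, or fill a call up. It gives the time, the measured TCP pose, the force, the opening and the grip force at its end, in the units of the state.
- r.get_state(): the state, without advancing time (a new reading comes with each control period).
- r.snapshot(name): name is "side" or "top" or "wrist"; returns (picture, depth): 420x560x3 uint8, red, green, blue; 420x560 float32, m along the optical axis (not along the pixel's ray), 0 where there is no reading.
- r.calibration(name): a dict with "fov_y" (degrees; the focal length in pixels is half the picture's height over the tangent of half this angle, whatever the lens; pixels are square), "cx", "cy" (the principal point, pixels), "R" (3x3) and "t" (3): a world point X has camera coordinates R X + t. Camera axes: x right, y down, z forward; pixel columns grow to the right and rows downward; lengths in m; the calibration is good to about 2 mm. A picture is of the moment at which its call begins: read the wrist's pose just before it. calibration takes no time and is no camera call; for the wrist camera it gives the pose at the moment of the call.
- r.finish_job(): hands the job in; it is judged then, once.
The state is a dict: "clock": time; "q": joint angles; "qd": joint speeds; "joint_torque": joint torques, N m; "tool_pos": TCP position; "eef_rot": TCP orientation; "contact_force": force on the tool from outside, world axes, zero at the start; "moment": the same for the moment, N m; "opening": opening from 0.0 (shut) to 1.0 (fully open); "finger_force": force on a finger pad.
Only numpy, scipy, OpenCV 4.12 (cv2) and the standard library are available. Lean on these libraries where they do the work, as an engineer would, in place of code of your own. Each camera call takes 0.05 s, during which the arm holds its last target. There are 200 camera calls.

## Task

Before the brushes can be cleaned: bring the finisher's drive lever (black ball) back until it stands straight up in neutral and stop there, not on through into reverse, and only then unbolt the guard. Take the sagging bolt by its red knob, lift it a little so that its swollen nose rises over the bent-up lip of the keeper, and pull it back while it is lifted, never forcing it against the keeper. Then swing the sprung guard gate towards you until its free edge stands about a hand's width (10 cm) open and finish holding it there with the gripper, not letting go; leave the hammer, the polish tin and the shoe where they lie.

Things in the scene. Friction and masses are not known exactly. Their poses are not given: they have to be found in the camera images.
- finisher: Blue and grey bench shoe finisher, fixed; place and yaw vary. Origin on the bench under the middle of the guard gate; x from the gate back into the machine, y left along the shut gate, z up. Bed plate 16 mm high, from 60 mm in front of the gate. Shut gate: y +0.15 (hinge) to -0.125, 20 mm thick, top 223 mm high; latch post y -0.13 to -0.17, 230 mm high; behind: wheels and hood to 216 mm.
- lever (a joint): Drive lever, rad: 0 = straight up = neutral (green marks on the quadrant); positive = leaning towards the robot (finisher -x), in gear; starts at 0.45 to 0.8, stop at 0.9; negative = reverse. Pivot at finisher (-0.035, -0.265, 0.125), axis along finisher y. About 1 N at the ball moves it; it stays where left.
- lever_ball (a point): Centre of the black ball, 30 mm in diameter, 110 mm above the pivot on a 10 mm rod: 235 mm above the bench when upright. More than 25 mm clear on each side along finisher y; the grey pod under it is 121 mm high, quadrant plates to 171 mm.
- bolt (a joint): How far the bolt is drawn back along itself towards the hinge (finisher +y), m: 0 to 0.003 at the start (shot), 0.035 = stop, fully drawn. Unlifted, its nose catches behind the keeper's lip at 0.006; the nose is wholly clear of the keeper from 0.018. Friction about 1.5 N.
- bolt_lift (a joint): Lift of the sagging bolt, rad, about finisher x at its rear staple, 115 mm behind the knob: 0 = sagging 0.05 below level (it rests there by its weight, about 0.3 kg), 0.14 = stop. The nose clears the lip from about 0.035: knob raised 4 mm. Right: knob raised 6 to 10 mm above rest and kept at that height while the bolt is drawn; 16 mm is the stop.
- bolt_bar: Steel bolt on the front of the gate near its top: rod 12 mm thick, 200 mm long, nose to finisher -y and beaten out to 24 mm thick over its last 8 mm. When shot, origin in the rear staple at finisher (-0.026, 0.03, 0.2); its y runs along the rod to the tail, nose end at y -0.188. Rides on the gate.
- bolt_knob (a point): Grip point of the bolt's red knob: level round bar 14 mm thick, square to the gate, sticking out 58 mm towards the robot from the rod's axis (this point 36 mm out), the last 8 mm a 22 mm disc. 194 mm above the bench at rest; shot and shut at finisher (-0.062, -0.085). Pinch from above with the fingers closing along the gate; 30 mm free each side.
- gate (a joint): Opening of the guard gate, rad, about the upright hinge (point gate_hinge): 0 = shut, positive = free edge towards the robot. Free edge 275 mm from the hinge: 0.37 rad = 10 cm open. A spring shuts it: 2 N at the free edge when shut, 4 N at 0.37 rad. With the bolt shot it has about 0.01 rad of play.
- gate_frame: The gate: yellow steel frame with wire mesh, carrying the bolt. Origin on the hinge axis at bench height; its y runs from the free edge (-0.275) to the hinge (0), x into the machine.
- gate_hinge (a point): Point on the gate's upright hinge axis, at the left end of the gate, 200 mm above the bench; fixed to the finisher at (0, 0.15, 0.2).
- keeper: Dark steel keeper on the latch post, fixed: open-topped box round the bolt's nose. Origin and axes as the finisher's; there: front cheek x -0.041 to -0.045, y -0.14 to -0.168, top 218 mm high, stops the nose and gate coming forward; gate-side lip bent up at y -0.140 to -0.144, top 184.5 mm, just under the rod, 5.5 mm above the underside of the sagging nose.
- hammer: Shoemaker's hammer lying on the bench in front of the machine, 250 mm long, 26 mm high, wooden handle, steel head. Origin under its middle, handle to its -x. Leave alone.
- polish_tin: Flat steel polish tin with red lid, 75 mm in diameter, 28 mm high, on the bench in front of the gate's hinge side. Origin under its middle. Leave alone.
- shoe: Brown shoe, 280 x 92 mm, 95 mm high, on the bench to the right of the control pod. Origin under its middle, toe to its +x. Leave alone.

How it is judged:
On the way, in this order (a step that is already met when the one before it is completed fails the run):
1. the drive lever stands upright in neutral, guard still shut and bolted (value of joint lever between -0.1 and 0.1 rad and velocity of joint lever between -0.1 and 0.1 rad/s and value of joint gate below 0.05 rad and value of joint bolt below 0.012 m), for 0.3 s.
2. the bolt is drawn back clear of the keeper (value of joint lever between -0.1 and 0.1 rad and value of joint bolt above 0.018 m), for 0.1 s.
At the end, for the whole second after the job is handed in: The lever is within 0.1 rad of upright; the gate is held still by the gripper's fingers (touching gate, bolt or knob with more than 0.5 N) at 0.22 to 0.52 rad, which is 6 to 14 cm at its free edge; hammer, tin and shoe are within 20 mm of where they were (value of joint lever between -0.1 and 0.1 rad and value of joint gate between 0.22 and 0.52 rad and velocity of joint gate between -0.05 and 0.05 rad/s and contact force between the fingers and gate_frame above 0.5 N and distance of each of hammer, polish_tin, shoe from where it was at the start of the episode below 0.02 m); the arm keeps its last pose, push and grip.
It fails at once if the lever is pushed through neutral into reverse (more than 0.2 rad past upright) (value of joint lever below -0.2 rad).
It fails at once if the guard is opened while the drive is in gear (value of joint gate above 0.06 rad and (value of joint lever above 0.15 rad or value of joint lever below -0.15 rad)).
It fails at once if the bolt is forced against the keeper (over 25 N) (contact force between bolt_bar and keeper above 25 N).
It fails at once if the hammer, the tin or the shoe is shoved or knocked (over 30 mm) (distance of any of hammer, polish_tin, shoe from where it was at the start of the episode above 0.03 m).
It also fails if it takes over 48 s, if anything falls off the work surface, if the arm or the gripper's body presses on something with over 40 N, if the wrist force passes 120 N, or if a joint passes its speed limit or range.

## Working session

There is one attempt and no reset: what is moved stays moved. The work goes in short steps, Python scripts to look and compute and a tool call to move; the robot and the scene stay as the last step left them, time stands still between calls to the robot, and variables do not carry over. Pictures are saved under pics/ and viewed, at most 10 in all, crops included, and the job is handed in when it is done.

Besides the shell and the picture viewer there is one more tool, called as name(argument=value, ...) on one line, values as JSON. step_arm: Moves the arm, as the interface text tells. Its arguments: {"type":"object","properties":{"increments":{"type":"array","items":{"type":"array"}},"fingers":{"type":"number"},"grip_force":{"type":"number"}},"required":["increments"]}

```bash
mkdir -p pics; cat > h.py <<'E'
import numpy as np, cv2
from plant import r
def cam(n):
    c=r.calibration(n); p,d=r.snapshot(n)
    f=p.shape[0]/2/np.tan(np.radians(c['fov_y'])/2)
    return p,d,c,f
def pts(d,c,f):
    v,u=np.indices(d.shape)
    X=np.stack([(u-c['cx'])/f*d,(v-c['cy'])/f*d,d],-1)
    return (X-np.array(c['t']))@np.array(c['R'])
E
python3 - <<'E'
from h import *
ims=[]
for n in('top','side'):
    p,d,c,f=cam(n); np.savez(f'{n}.npz',p=p,d=d,P=pts(d,c,f))
    cv2.imwrite(f'pics/{n}.png',p[:,:,::-1]); print(n,c['fov_y'],np.round(-np.array(c['R']).T@c['t'],3),(d>0).mean())
s=r.get_state(); print(s)
E
```

```text
top 53.58300868839768 [ 0.351 -0.032  1.006] 0.9958588435374149
side 43.49750000915485 [0.08  0.68  1.028] 0.9960926870748299
{'clock': 0.1, 'q': array([ 1.21683287,  0.68986234, -0.19451632,  1.56620396,  0.15728125,
        0.90252482, -0.2150937 ]), 'qd': array([ 8.20321241e-04, -2.66698913e-03,  8.12728914e-05, -1.68559603e-03,
       -2.55194777e-04,  7.53289560e-04,  5.80176388e-05]), 'joint_torque': array([-3.28332222e-03, -5.28494132e+01, -1.27145424e+00, -1.53836972e+01,
       -5.25434338e-02,  1.96038200e-03,  3.79431935e-05]), 'tool_pos': array([ 0.23607539, -0.57810006,  0.23802333]), 'eef_rot': array([ 9.81257290e-01,  1.92700499e-01, -2.09480370e-04, -7.77406422e-04]), 'contact_force': array([ 0.95200423,  0.33363755, -0.16425199]), 'moment': array([-0.02284023,  0.04276523,  0.00190168]), 'finger_force': 0.0, 'opening': 0.9983953760777284}
```

View pics/top.png

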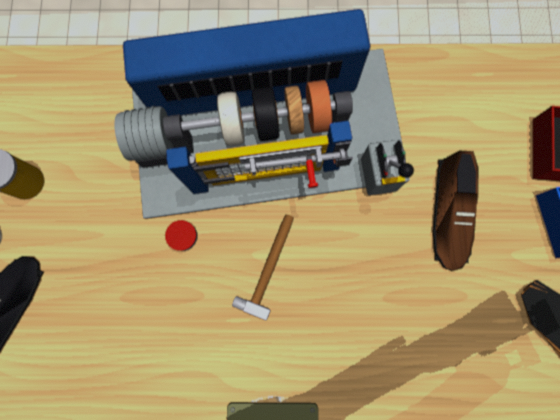

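View pics/side.png

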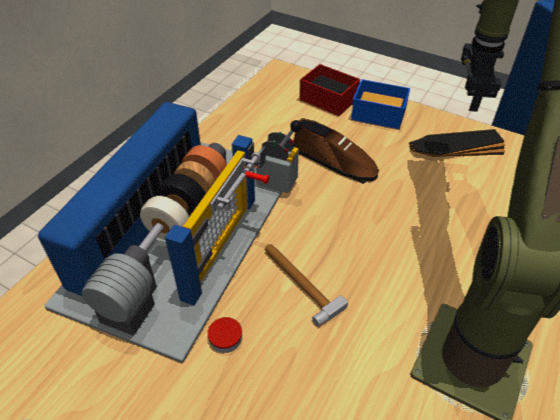

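The top view shows the gate's yellow bar from (195,157) to (328,143), the red knob at (312,172), the ball at (406,170), and the hammer, tin and shoe at (270,265), (181,235) and (456,210). The side view agrees: knob at (257,177), ball at (295,127).

```bash
python3 - <<'E'
from h import *
for n in('top','side'):
    z=np.load(n+'.npz'); p,P=z['p'],z['P']; hsv=cv2.cvtColor(p,cv2.COLOR_RGB2HSV); H,S,V=hsv[...,0],hsv[...,1],hsv[...,2]
    inb=(P[...,0]>.3)&(P[...,0]<.9)&(abs(P[...,1])<.45)
    yel=inb&(H>22)&(H<32)&(S>200)&(P[...,2]>.2)&(P[...,2]<.24)
    Q=P[yel]
    a=np.polyfit(Q[:,1],Q[:,0],1); print(n,'yellow',len(Q),a,'y',np.percentile(Q[:,1],[1,99]),'zx',np.median(Q,0))
    red=inb&((H<6)|(H>174))&(S>180)&(P[...,2]>.15)&(P[...,2]<.24); Q=P[red]
    print('knob',len(Q),np.median(Q,0),Q.min(0),Q.max(0))
    e=Q[Q[:,0].argsort()]; print(' ends',e[:15].mean(0),e[-15:].mean(0))
    bl=inb&(V<60)&(P[...,2]>.19)&(P[...,1]<-.15)
    Q=P[bl]; print('ball',len(Q),np.median(Q,0),Q.min(0),Q.max(0))
    blue=inb&(H>105)&(H<120)&(S>120)&(P[...,2]>.222)&(P[...,2]<.24);
    k,l,st,ce=cv2.connectedComponentsWithStats(blue.astype('u1'))
    for i in range(1,k):
        if st[i,4]>30: Q=P[l==i]; print('blue',st[i,4],ce[i],Q.mean(0),Q.min(0),Q.max(0))
    # bed plate
    pl=(P[...,2]>.010)&(P[...,2]<.022)&(S<60)&inb
    if n=='top':
        q=P[pl]; box=cv2.minAreaRect(q[:,:2].astype('f4')); print('bed',box,cv2.boxPoints(box))
E
```

```text
top yellow 1127 [-0.13363944  0.62997973] y [-0.11075502  0.14357112] zx [0.6276898 0.0198558 0.2222205]
knob 168 [ 0.58530975 -0.08139911  0.19952434] [ 0.55687323 -0.24318288  0.15060911] [ 0.61141537 -0.0718112   0.20632296]
 ends [ 0.55817697 -0.0839121   0.20226661] [ 0.60903917 -0.07779722  0.19936358]
ball 296 [ 0.59288118 -0.25181851  0.22493283] [ 0.56947368 -0.27383234  0.19027304] [ 0.84986301 -0.15014909  0.23813537]
blue 384 [340.14583333 131.82291667] [ 0.65982456 -0.13793675  0.22878491] [ 0.63885923 -0.15925044  0.22206301] [ 0.68317326 -0.11814959  0.23310087]
blue 447 [177.64876957 158.53020134] [0.60315358 0.17794031 0.23619421] [0.58311017 0.15756652 0.22240073] [0.62773636 0.20215837 0.23995366]
bed ((0.5956635475158691, -0.03732234239578247), (0.5803157687187195, 0.7680882811546326), 3.774491548538208) [[ 0.28085357  0.32678777]
 [ 0.33141655 -0.43963444]
 [ 0.9104735  -0.40143245]
 [ 0.85991055  0.36498976]]
side yellow 651 [-0.14563947  0.63342699] y [-0.10595448  0.14472295] zx [0.62865209 0.03509451 0.22353149]
knob 178 [ 0.59070215 -0.07522517  0.19827994] [ 0.55710657 -0.28064228  0.15252597] [0.84140788 0.23698315 0.2104963 ]
 ends [ 0.55927132 -0.07751239  0.19816204] [0.81593711 0.02254046 0.16863673]
ball 155 [ 0.58792631 -0.25040704  0.22130102] [ 0.57098394 -0.27339694  0.19032197] [ 0.85312244 -0.15015594  0.24026156]
blue 184 [241.74456522 142.25      ] [ 0.66058144 -0.13260963  0.22964023] [ 0.64210371 -0.15530522  0.22243404] [ 0.68240912 -0.11152399  0.23385709]
blue 342 [177.89181287 236.08479532] [0.60311645 0.18620916 0.23555646] [0.58440813 0.1615017  0.22200317] [0.6280624  0.2049883  0.23998217]
```

step_arm(increments=[[[0.5,0.5,1],[0,0,-1.4]],[[2,2,1],[0,0,-1.4]],[[2.5,2.3,1],[0,0,-1.4]],[[2.5,2.3,1],[0,0,-1.4]],[[2.5,2.3,1],[0,0,-1.4]],[[2.5,2.3,0],[0,0,-1.4]],[[2.5,2.3,0],[0,0,-1.4]],[[2.5,2.3,0],[0,0,-1.4]],[[2.5,2.3,0],[0,0,-1.4]],[[2.5,2.3,0],[0,0,-1.4]]], fingers=0.55, grip_force=8)

```text
clock: 1.1
tool_pos: [0.4627, -0.3679, 0.2895]
eef_rot: [0.997, 0.071, 0.0, 0.0]
contact_force: [0.8, -0.2, -0.2]
opening: 0.549
finger_force: 0.0
```

step_arm(increments=[[[2.5,2.3,0],[0,0,0]],[[2.5,2.3,0],[0,0,0]],[[2.5,2.3,0],[0,0,0]],[[2,2,0],[0,0,0]],[[2,1.7,0],[0,0,0]],[[1,1,0],[0,0,0]],[[0,0,0],[0,0,0]],[[0,0,0],[0,0,0]],[[0,0,0],[0,0,0]],[[0,0,0],[0,0,0]]])

```text
clock: 2.1
tool_pos: [0.5853, -0.2552, 0.2889]
eef_rot: [0.998, 0.07, -0.0, 0.0]
contact_force: [-0.2, 0.7, -0.8]
opening: 0.549
finger_force: 0.0
```

```bash
python3 - <<'E'
from h import *
s=r.get_state(); print(s['clock'],s['tool_pos'],s['eef_rot'],s['contact_force'])
p,d,c,f=cam('wrist'); P=pts(d,c,f); np.savez('w1.npz',p=p,d=d,P=P)
cv2.imwrite('pics/w1.png',p[:,:,::-1])
hsv=cv2.cvtColor(p,cv2.COLOR_RGB2HSV)
m=(hsv[...,2]<70)&(P[...,2]>.2)&(P[...,2]<.25)&(P[...,1]<-.2)&(d>.02)
Q=P[m]; print(len(Q),np.median(Q,0),Q.min(0),Q.max(0)); t=Q[Q[:,2]>Q[:,2].max()-.003]; print('top',t.mean(0))
E
```

```text
2.1 [ 0.58526281 -0.25523891  0.28888319] [ 9.97520929e-01  7.03684213e-02 -3.13269314e-04  4.27602361e-04] [-0.16142954  0.67501799 -0.79845893]
1272 [ 0.58928038 -0.26368005  0.23357791] [ 0.5736191  -0.27833209  0.20051192] [ 0.59964965 -0.25035214  0.23858957]
top [ 0.58516894 -0.2649424   0.23681192]
```

View pics/w1.png

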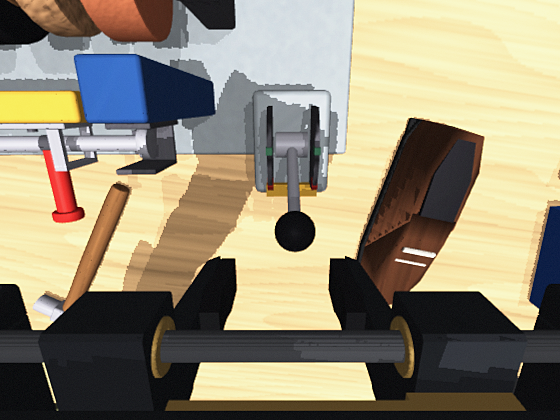

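The wrist view shows the ball at (295,231), the pivot at (292,145), green neutral marks at about (270,152) and (315,152), and the knob at (60,185).

```bash
python3 - <<'E'
from h import *
c=r.calibration('wrist'); z=np.load('w1.npz'); p,P=z['p'],z['P']; f=210/np.tan(np.radians(c['fov_y'])/2)
R=np.array(c['R']);C=-R.T@c['t']
def ray(u,v,h): w=R.T@np.array([(u-c['cx'])/f,(v-c['cy'])/f,1]); return C+w*(h-C[2])/w[2]
print(C,'pivot',P[145,285:300:5],ray(292,145,.13))
hsv=cv2.cvtColor(p,cv2.COLOR_RGB2HSV);H,S,V=[hsv[...,i] for i in range(3)]
g=(H>45)&(H<85)&(S>100); k,l,st,ce=cv2.connectedComponentsWithStats(g.astype('u1'))
for i in range(1,k):
    if st[i,4]>4: print('green',st[i],P[l==i].mean(0))
b=(H>105)&(H<120)&(S>120)&(P[...,2]>.226)&(P[...,2]<.234)&(P[...,1]<-.05); Q=P[b]; print('post',cv2.minAreaRect(Q[:,:2].astype('f4')),cv2.boxPoints(cv2.minAreaRect(Q[:,:2].astype('f4'))))
rd=((H<6)|(H>174))&(S>180)&(P[...,2]>.185)&(P[...,2]<.21)&(P[...,1]<-.05)&(P[...,1]>-.12); Q=P[rd]
print('knob',Q.mean(0),Q.min(0),Q.max(0),np.polyfit(Q[:,0],Q[:,1],1))
pl=(P[...,2]>.119)&(P[...,2]<.123); Q=P[pl]; m=cv2.minAreaRect(Q[:,:2].astype('f4')); print('pod',m,cv2.boxPoints(m))
E
```

```text
[ 0.66812565 -0.24356487  0.43517948] pivot [[ 0.63483331 -0.25148431  0.13615762]
 [ 0.63563802 -0.25604688  0.13754489]
 [ 0.63630709 -0.26063547  0.13771376]] [ 0.63533206 -0.25789424  0.13      ]
green [266 147   6   9  44] [ 0.63317572 -0.23788578  0.18039409]
green [313 146   7   9  49] [ 0.63781906 -0.27654468  0.17218508]
post ((0.6342196464538574, -0.1989007294178009), (0.18396957218647003, 0.05196384713053703), 63.610755920410156) [[ 0.57006097 -0.26975214]
 [ 0.61660993 -0.29284835]
 [ 0.6983783  -0.12804931]
 [ 0.65182936 -0.10495311]]
knob [ 0.58069484 -0.08538698  0.19979374] [ 0.55898323 -0.09653996  0.1863554 ] [ 0.61389652 -0.07316345  0.20588641] [ 0.21991871 -0.21309264]
pod ((0.6813750267028809, -0.16913385689258575), (0.30888232588768005, 0.12463405728340149), 64.5254135131836) [[ 0.5586899  -0.28175643]
 [ 0.67120653 -0.33536288]
 [ 0.80406016 -0.05651128]
 [ 0.6915435  -0.00290483]]
```

step_arm(increments=[[[0.1,-0.5,-0.5],[0,0,0]],[[0.1,-0.4,-1],[0,0,0]],[[0,0,-1.3],[0,0,0]],[[0,0,-1.3],[0,0,0]],[[0,0,-1.3],[0,0,0]],[[0,0,-1.3],[0,0,0]],[[0,0,-1],[0,0,0]],[[0,0,-0.7],[0,0,0]],[[0,0,0],[0,0,0]],[[0,0,0],[0,0,0]]])

```text
clock: 3.15
tool_pos: [0.5887, -0.2627, 0.2049]
eef_rot: [0.997, 0.072, 0.0, 0.0]
contact_force: [0.4, -0.7, -0.1]
opening: 0.552
finger_force: 0.0
```

step_arm(increments=[[[0,0,0],[0,0,0]],[[0,0,0],[0,0,0]],[[0,0,0],[0,0,0]],[[0,0,0],[0,0,0]],[[0,0,0],[0,0,0]],[[0,0,0],[0,0,0]],[[0,0,0],[0,0,0]],[[0,0,0],[0,0,0]],[[0,0,0],[0,0,0]],[[0,0,0],[0,0,0]]], fingers=0.1, grip_force=6)

```text
clock: 4.15
tool_pos: [0.5884, -0.2637, 0.205]
eef_rot: [0.997, 0.071, 0.0, 0.001]
contact_force: [0.0, -5.9, 2.2]
opening: 0.33
finger_force: 6.0
```

step_arm(increments=[[[0.5,-0.1,0.25],[0,0,0]],[[0.6,0.1,0.2],[0,0,0]],[[0.6,0.1,0.2],[0,0,0]],[[0.6,0.1,0.15],[0,0,0]],[[0.6,0.1,0.1],[0,0,0]],[[0.6,0.1,0.1],[0,0,0]],[[0.6,0.1,0.05],[0,0,0]],[[0.5,0.05,0],[0,0,0]],[[0,0,0],[0,0,0]],[[0,0,0],[0,0,0]]])

```text
clock: 5.15
tool_pos: [0.6366, -0.2567, 0.2161]
eef_rot: [0.997, 0.072, 0.002, 0.0]
contact_force: [1.6, -2.8, 4.5]
opening: 0.329
finger_force: 5.7
```

```bash
python3 - <<'E'
from h import *
p,d,c,f=cam('wrist'); P=pts(d,c,f); cv2.imwrite('pics/w2.png',p[:,:,::-1])
print(r.get_state()['tool_pos'])
E
```

```text
[ 0.63637875 -0.25682268  0.2161026 ]
```

View pics/w2.png

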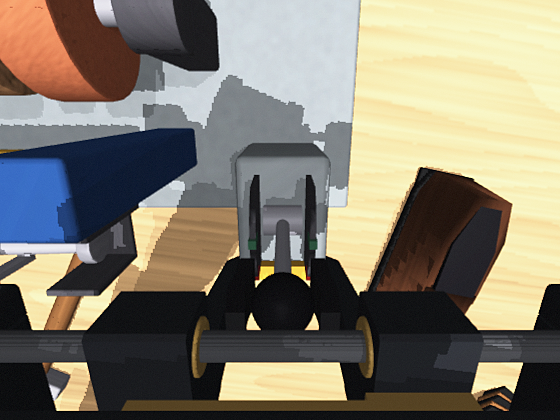

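The ball at (283,300) is between the fingers and the lever looks upright. I'll release it, rise, then check from above.

step_arm(increments=[[[0,0,0],[0,0,0]],[[0,0,0],[0,0,0]],[[0,0,0],[0,0,0]],[[0,0,0],[0,0,0]],[[0,0,0.5],[0,0,0]],[[0,0,1],[0,0,0]],[[0,0,2],[0,0,0]],[[0,0,2],[0,0,0]],[[0,0,2],[0,0,0]],[[0,0,1],[0,0,0]]], fingers=0.55)

```text
clock: 6.2
tool_pos: [0.6354, -0.2574, 0.3033]
eef_rot: [0.997, 0.072, 0.002, 0.001]
contact_force: [0.2, -0.2, 0.3]
opening: 0.55
finger_force: 0.0
```

step_arm(increments=[[[-1,2,0],[0,0,0]],[[-1,3,0],[0,0,0]],[[-1,3,0],[0,0,0]],[[-1,3,0],[0,0,0]],[[-1,3,0],[0,0,0]],[[-0.5,2,0],[0,0,0]],[[0,1,0],[0,0,0]],[[0,0,0],[0,0,0]],[[0,0,0],[0,0,0]],[[0,0,0],[0,0,0]]])

```text
clock: 7.2
tool_pos: [0.5796, -0.089, 0.3001]
eef_rot: [0.998, 0.07, 0.0, 0.001]
contact_force: [0.2, -0.1, -0.3]
opening: 0.548
finger_force: 0.0
```

```bash
python3 - <<'E'
from h import *
s=r.get_state(); print(s['clock'],s['tool_pos'])
p,d,c,f=cam('wrist'); P=pts(d,c,f); np.savez('w3.npz',p=p,P=P); cv2.imwrite('pics/w3.png',p[:,:,::-1])
hsv=cv2.cvtColor(p,cv2.COLOR_RGB2HSV);H,S,V=[hsv[...,i] for i in range(3)]
m=(V<70)&(P[...,2]>.205)&(P[...,2]<.26)&(P[...,1]<-.22)&(P[...,1]>-.3); Q=P[m]; print('ball',len(Q),np.median(Q,0),Q.min(0),Q.max(0))
rd=((H<6)|(H>174))&(S>180)&(P[...,2]>.185)&(P[...,2]<.21)&(P[...,1]<-.05)&(P[...,1]>-.12); Q=P[rd]
print('knob',Q.mean(0),Q.min(0),Q.max(0),np.polyfit(Q[:,0],Q[:,1],1))
for a in np.arange(.56,.62,.01):
    q=Q[abs(Q[:,0]-a)<.003]; 
    if len(q): print(a,q.min(0),q.max(0))
E
```

```text
7.2 [ 0.57958366 -0.08903628  0.30014135]
ball 1900 [ 0.63279907 -0.2511494   0.24398102] [ 0.61717618 -0.26875473  0.20510422] [ 0.64658913 -0.24217207  0.25154483]
knob [ 0.58525924 -0.0817185   0.2005072 ] [ 0.5588248  -0.09444178  0.19008801] [ 0.61464605 -0.07204398  0.20601988] [ 0.12831032 -0.1568133 ]
0.56 [ 0.5588248  -0.09444178  0.19592006] [ 0.56299536 -0.07475041  0.20601988]
0.5700000000000001 [ 0.56702069 -0.09379755  0.19008801] [ 0.57281207 -0.07687848  0.2034894 ]
0.5800000000000001 [ 0.57704774 -0.08899682  0.19599042] [ 0.58297467 -0.07567064  0.20275633]
0.5900000000000001 [ 0.58700663 -0.08759393  0.19644566] [ 0.59299082 -0.07441105  0.20254969]
0.6000000000000001 [ 0.59702556 -0.08617012  0.19644184] [ 0.60293738 -0.07316077  0.20254433]
0.6100000000000001 [ 0.60717738 -0.08464885  0.19625035] [ 0.61293523 -0.07204398  0.20332001]
```

View pics/w3.png

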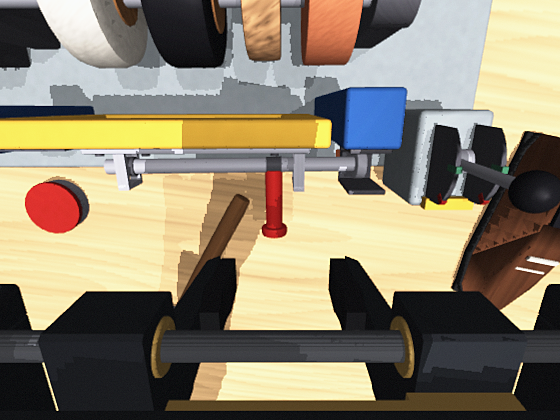

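The wrist view shows the lever upright (ball (532,190), about 0.03 rad off) and the red knob from (274,170) to (274,230). I'll grasp the knob.

step_arm(increments=[[[0,0.4,-0.5],[0,0,-0.7]],[[0,0.2,-1.5],[0,0,0]],[[0,0,-2],[0,0,0]],[[0,0,-2],[0,0,0]],[[0,0,-2],[0,0,0]],[[0,0,-1.5],[0,0,0]],[[0,0,-1],[0,0,0]],[[0,0,-1],[0,0,0]],[[0,0,-0.6],[0,0,0]],[[0,0,0],[0,0,0]]], fingers=0.4)

```text
clock: 8.25
tool_pos: [0.5791, -0.0811, 0.1786]
eef_rot: [0.998, 0.066, -0.001, -0.0]
contact_force: [-0.5, -0.4, -0.0]
opening: 0.399
finger_force: 0.0
```

```bash
python3 - <<'E'
from h import *
s=r.get_state(); print(s['clock'],s['tool_pos'],s['contact_force'])
p,d,c,f=cam('wrist'); cv2.imwrite('pics/w4.png',p[:,:,::-1])
E
```

```text
8.25 [ 0.57906363 -0.08108916  0.17862351] [-0.4979139  -0.43248634 -0.00504727]
```

View pics/w4.png

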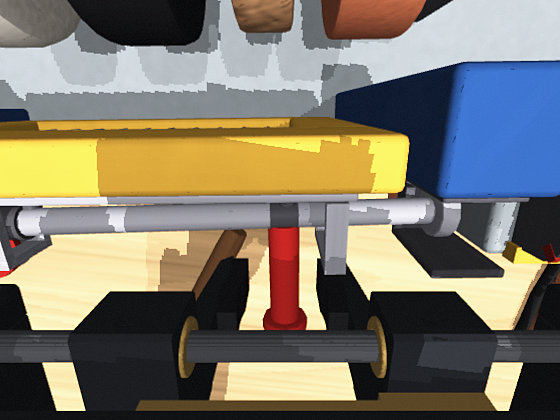

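The knob (284, 210–330) is centred between the fingers. I'll nudge 1 mm and grip.

step_arm(increments=[[[0,-0.1,0],[0,0,0]],[[0,0,0],[0,0,0]],[[0,0,0],[0,0,0]],[[0,0,0],[0,0,0]],[[0,0,0],[0,0,0]],[[0,0,0],[0,0,0]],[[0,0,0],[0,0,0]],[[0,0,0],[0,0,0]],[[0,0,0],[0,0,0]],[[0,0,0],[0,0,0]]], fingers=0, grip_force=20)

```text
clock: 9.3
tool_pos: [0.5796, -0.0821, 0.1794]
eef_rot: [0.998, 0.066, 0.0, 0.0]
contact_force: [-0.7, 0.4, 2.7]
opening: 0.151
finger_force: 20.0
```

step_arm(increments=[[[0,0,0.2],[0,0,0]],[[0,0,0.2],[0,0,0]],[[0,0,0.2],[0,0,0]],[[0,0,0.2],[0,0,0]],[[0,0,0],[0,0,0]],[[0,0,0],[0,0,0]],[[0,0,0],[0,0,0]],[[0,0,0],[0,0,0]],[[0,0,0],[0,0,0]],[[0,0,0],[0,0,0]]])

```text
clock: 10.3
tool_pos: [0.5792, -0.0822, 0.1871]
eef_rot: [0.998, 0.066, -0.0, 0.0]
contact_force: [0.7, -0.2, -3.8]
opening: 0.146
finger_force: 20.0
```

```bash
python3 - <<'E'
from h import *
s=r.get_state(); print(s['clock'],s['tool_pos'],s['contact_force'],s['moment'],s['opening'],s['eef_rot'])
E
```

```text
10.3 [ 0.57919648 -0.08223511  0.18712537] [ 0.65312119 -0.24949816 -3.79791679] [-0.36732204 -0.05390583  0.05580544] 0.14617352166325065 [ 9.97849200e-01  6.55508749e-02 -2.12054655e-04  1.12380070e-04]
```

step_arm(increments=[[[0,0.2,0],[0,0,0]],[[-0.05,0.2,0],[0,0,0]],[[0,0.2,0],[0,0,0]],[[-0.05,0.2,0],[0,0,0]],[[0,0.1,0],[0,0,0]],[[0,0,0],[0,0,0]],[[0,0,0],[0,0,0]],[[0,0,0],[0,0,0]],[[0,0,0],[0,0,0]],[[0,0,0],[0,0,0]]])

```text
clock: 11.3
tool_pos: [0.5783, -0.0727, 0.1872]
eef_rot: [0.998, 0.066, -0.0, -0.0]
contact_force: [-1.5, 1.3, -3.9]
opening: 0.146
finger_force: 20.0
```

step_arm(increments=[[[-0.05,0.25,0],[0,0,0]],[[0,0.25,0],[0,0,0]],[[-0.05,0.25,0],[0,0,0]],[[-0.05,0.25,0],[0,0,0]],[[0,0.25,0],[0,0,0]],[[-0.05,0.25,0],[0,0,0]],[[-0.05,0.2,0],[0,0,0]],[[0,0,0],[0,0,0]],[[0,0,0],[0,0,0]],[[0,0,0],[0,0,0]]])

```text
clock: 12.3
tool_pos: [0.5759, -0.0554, 0.1872]
eef_rot: [0.998, 0.066, 0.0, -0.0]
contact_force: [-0.9, 0.4, -4.9]
opening: 0.153
finger_force: 20.0
```

```bash
python3 - <<'E'
from h import *
s=r.get_state(); print(s['clock'],s['tool_pos'],s['contact_force'],s['moment'],s['opening'])
p,d,c,f=cam('wrist'); cv2.imwrite('pics/w5.png',p[:,:,::-1])
E
```

```text
12.3 [ 0.57589868 -0.0553867   0.1872226 ] [-0.9051219   0.38696736 -4.87760124] [-0.06112551  0.2402035   0.10782066] 0.15345198395512336
```

View pics/w5.png

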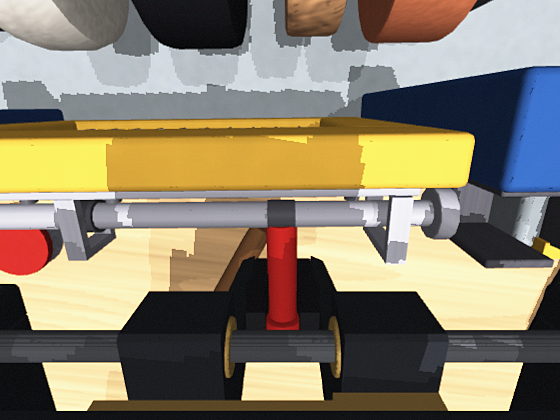

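The nose (440,215) is clear of the keeper and inside the gate edge, so the bolt is drawn about 27 mm. Next I'll swing the gate in an arc about the hinge.

step_arm(increments=[[[-0.2,0.05,0],[0,0,-0.5]],[[-0.3,0.05,0],[0,0,-0.8]],[[-0.4,0.08,0],[0,0,-1.1]],[[-0.4,0.09,0],[0,0,-1.1]],[[-0.4,0.1,0],[0,0,-1.1]],[[-0.4,0.11,0],[0,0,-1.1]],[[-0.4,0.12,0],[0,0,-1.1]],[[-0.4,0.13,0],[0,0,-1.1]],[[-0.4,0.14,0],[0,0,-1.1]],[[-0.4,0.15,0],[0,0,-1.1]]])

```text
clock: 13.35
tool_pos: [0.5388, -0.0461, 0.1874]
eef_rot: [1.0, -0.023, 0.0, 0.0]
contact_force: [4.5, -0.4, -2.5]
opening: 0.149
finger_force: 20.0
```

step_arm(increments=[[[-0.4,0.15,0],[0,0,-1.1]],[[-0.4,0.15,0],[0,0,-1.1]],[[-0.4,0.17,0],[0,0,-1.1]],[[-0.4,0.18,0],[0,0,-1.1]],[[-0.4,0.19,0],[0,0,-1.1]],[[-0.4,0.2,0],[0,0,-1.1]],[[-0.4,0.2,0],[0,0,-1.1]],[[-0.4,0.21,0],[0,0,-1.1]],[[-0.3,0.16,0],[0,0,-1.1]],[[-0.1,0.1,0],[0,0,-1]]])

```text
clock: 14.35
tool_pos: [0.5023, -0.0288, 0.1872]
eef_rot: [0.993, -0.118, -0.0, 0.0]
contact_force: [4.5, -2.3, -3.8]
opening: 0.149
finger_force: 20.0
```

step_arm(increments=[[[0,0,0],[0,0,0]],[[0,0,0],[0,0,0]],[[0,0,0],[0,0,0]],[[0,0,0],[0,0,0]],[[0,0,0],[0,0,0]],[[0,0,0],[0,0,0]],[[0,0,0],[0,0,0]],[[0,0,0],[0,0,0]],[[0,0,0],[0,0,0]],[[0,0,0],[0,0,0]]])

```text
clock: 15.35
tool_pos: [0.5029, -0.0288, 0.1872]
eef_rot: [0.993, -0.117, 0.0, 0.0]
contact_force: [3.7, -3.0, -3.8]
opening: 0.146
finger_force: 20.0
```

```bash
python3 - <<'E'
from h import *
s=r.get_state(); print(s['clock'],s['tool_pos'],s['contact_force'],s['opening'],s['finger_force'])
p,d,c,f=cam('top'); P=pts(d,c,f); q,_,_,_=cam('side')
hsv=cv2.cvtColor(p,cv2.COLOR_RGB2HSV);H,S,V=[hsv[...,i] for i in range(3)]
Q=P[(H>22)&(H<32)&(S>200)&(P[...,2]>.2)&(P[...,2]<.24)&(P[...,0]>.4)]
print(np.polyfit(Q[:,1],Q[:,0],1),Q.min(0),Q.max(0))
cv2.imwrite('pics/end.png',cv2.resize(np.hstack([p,q])[:,:,::-1],(800,300)))
E
```

```text
15.35 [ 0.5028801  -0.02878415  0.1872409 ] [ 3.73401233 -2.97142166 -3.76146922] 0.14561817507205077 19.993464946746826
[0.18752201 0.57594837] [ 0.55345979 -0.10923374  0.2072628 ] [0.6108555  0.14801263 0.22639244]
```

View pics/end.png

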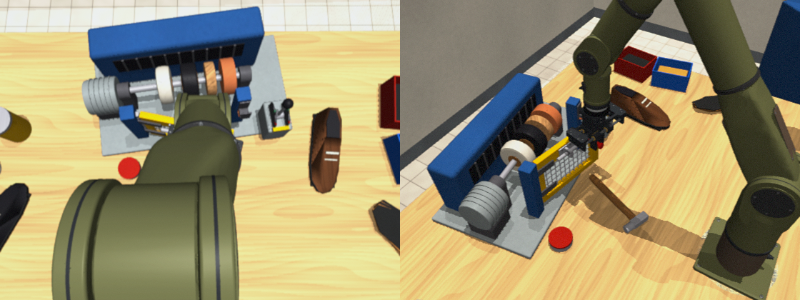

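The gate is held open at about 0.35 rad, the lever at (288,103) is upright, and the hammer, tin and shoe have not moved. I'll hand it in.

```bash
python3 -c "
from plant import r
print(r.finish_job())"
```

```text
the job is handed in; nothing more can be done
None
```

I brought the lever to neutral, drew the bolt about 27 mm while lifted, and handed in with the gripper holding the gate at about 0.35 rad (10 cm) open; hammer, tin and shoe looked untouched, and no verdict came back.

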